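# Set the length stop of the sawing board and butt the workpiece against it

## Robot

A 7-joint arm with a two-finger parallel gripper is mounted at the origin on the work surface; the furniture and walls round the work are solid. World frame = base frame: x ahead of the robot, y to its left, z up, the work surface at z = 0. Lengths are in m, angles in rad, forces in N, time in s.
With the tool pointing down it reaches from about 0.4 to 0.875 m from the base axis. Payload 6.5 kg.
Tool frame: the origin (TCP) lies at the very end of the fingers, on their centre line; the grasp point (between the pads) lies 19 mm behind it (bot.tcp_to_grasp is the distance from the TCP to the grasp point, in m); y points along the fingers, z is the direction in which the jaws open and shut, and the axes are right-handed (so a half turn about y gives the same grasp; the last joint's range is limited). The gripper opens to 88 mm and grips with 3 to 60 N. Pads are 18 mm wide; open, the fingers measure 123 mm over their backs; the gripper's body (75 mm by 187 mm) begins 45 mm behind the grasp point.
Start: joints at [-1.174, 0.536, -0.004, 1.538, 0.003, 1.067, -0.071], TCP at [0.29, 0.582, 0.239] pointing down, gripper open.
Joint ranges: [-2.7, 2.7], [-0.37, 2.16], [-1.27, 1.26], [0.24, 2.4], [-1.31, 4.45], [0.19, 1.91], [-2.76, 2.76]. Speed limits (rad/s): [2.39, 2.39, 3.14, 3.14, 3.14, 3.14, 3.14].

## Interface

Orientations are given as a unit quaternion [x, y, z, w].
In Python, from rig import get_obs, vision, workorder, bot gives the robot as it stands. The module is installed in compiled form; this text tells all that it offers.
- The arm moves only by the tool arm_command, never from a script. Its arguments are lists of equal length, an entry for each row: "offset": the shift along the world's x, y, z each as a share of 0.1 m, from -1 to 1, a list of three; "spin": the turn about the world's z as a share of pi/2 rad, from -1 to 1; "fingers": the finger opening in mm, from 0 to 88.1. In form: {"offset": [[dx, dy, dz], ...], "spin": [spin, ...], "fingers": [fingers, ...]}. A call has 1 to 12 rows; each row is the pose to reach, as a shift and turn from the pose commanded when the call began; what a row does not reach only later rows make up. A row lasts 1/8 s, in which the tool goes at most 62.5 mm and 10.7 degrees, less where a joint would pass 70% of its speed; a pose out of reach is approached as far as the arm can. A call with a number of a shift or a turn outside -1 to 1 is refused whole. A call with a gripper value outside its range is refused whole. The fingers move at their own pace and stop on an object; "squeeze" is the grip in N (left out, the last holds). Time passes only in rows, so rows that repeat a pose let the fingers close. It gives the time, the measured TCP pose, the force and the opening at its end, in the units of the state.
- get_obs(): the state, without advancing time (a new reading comes with each control period).
- vision.snapshot(name): name is "scene" or "top" or "wrist"; returns the picture (400x640x3 uint8, red, green, blue); there is no depth.
- vision.camera_model(name): a dict with "mtx" (3x3 intrinsics, pixels), "k1" (the pictures are not rectified: a ray, as slopes to the right and down, at radius r is drawn at 1 + k1 r^2 times it, then the intrinsics apply), "origin" and "attitude" of the camera in the world; the wrist camera has in their place "mount" (4x4, takes a point from camera to tool coordinates, whose origin is the TCP and whose axes are the tool frame's). Camera axes: x right, y down, z forward; pixel columns grow to the right and rows downward; lengths in m; the calibration is good to about 2 mm. A picture is of the moment at which its call begins: read the wrist's pose just before it. camera_model takes no time and is no camera call.
- workorder.finish_job(): hands the job in, once; it reports no verdict.
The state is a dict: "clock": time; "joint_positions": joint angles; "dq": joint speeds; "joint_torque": joint torques, N m; "tcp_pos": TCP position; "orientation": TCP orientation; "force": force on the tool from outside, world axes, zero at the start; "wrist_torque": the same for the moment, N m; "finger_gap": finger opening in m.
Only numpy, scipy, OpenCV 4.12 (cv2) and the standard library are available. Lean on these libraries where they do the work, as an engineer would, in place of code of your own. Each camera call takes 0.05 s, during which the arm holds its last target.

## Task

Set up the sawing board for a repeat cut, with the fingertips only, pinching and lifting nothing: starting at the parked end, run the T-shaped wooden stop along the notched fence with its nose kept close to the fence, count the gaps, pass the first and the second, and push the stop into the third gap until its shoulders are fully home against the fence. Then push the workpiece (the pale offcut lying along the fence) endways along the fence until its end rests against the stop, leaving the stop seated and the workpiece flat along the fence. Leave the pencil, the tape measure and the bench plane where they are.

Things in the scene. Friction and masses are not known exactly. Their poses are not given: they have to be found in the camera images.
- sawing_board: Wooden board fixed to the bench, 220 (x) x 440 (y) x 20 mm, with a paler notched wooden fence 45 mm deep and 24 mm high (top 44 mm above the bench) along its whole far edge; the fence's front face is at x = +65 mm. Origin: centre of the board's underside, on the bench; x points to the fence, y along it to the robot's left (the end where the stop is parked), z up.
- gap_1 (a point): Mouth of the fence's first gap, counted from the parked (+y) end: middle of the gap, in the plane of the fence's front face, at the height of its top (board frame: x +65, y +122, z +44 mm). Six equal gaps, 42 mm apart towards -y, each 21 mm wide, 38 mm deep, open at front and top, with 5 mm rounded mouths. A 2 mm saw kerf cuts the fence at y = -122 mm.
- gap_3 (a point): Mouth of the third gap from the parked end (board frame: x +65, y +38, z +44 mm): middle of the gap, in the plane of the fence's front face, at the height of its top. Axes as the board's.
- stop: Loose T-shaped dark wooden stop, about 60 g, lying on the board beyond the first gap, nose to the fence. Head 28 (x) x 60 (y) x 24 mm high; nose 18 mm wide, 22 high, 34 long, tip half-round, standing from mid-head to +x. Origin: underside, centre of the head; nose tip at x +48, shoulders x +14, head's near face x -14, its ends y +30 and -30 mm. Slides with wood friction; home, the shoulders touch the fence.
- stop_nose (a point): Tip of the stop's nose, half-way up it (11 mm above the board). Axes as the stop's.
- workpiece: The workpiece: pale timber offcut 45 (x) x 140 (y) x 19 mm, about 75 g, lying on the board with a long side along the fence, to the right of the third gap. Origin: centre of its underside; y along its length to the left: the end at y +70 mm looks to the stop, the other is at y -70 mm.
- workpiece_end (a point): Middle of the workpiece's end face that looks to the stop (its +y end), half-way up.
- pencil: Pencil 165 mm long, 14 mm thick, lying on the near part of the sawing board. Bystander. Origin: its underside, in the middle; its length along y.
- bench_plane: Bench plane 58 x 235 x 98 mm on the bench to the right behind the board. Bystander. Origin: its underside, middle.
- tape_measure: Tape measure 36 x 82 x 66 mm on the bench to the right of the board. Bystander. Origin: its underside, middle.

How it is judged:
On the way, in this order (a step that is already met when the one before it is completed fails the run):
1. the stop, lying on the board, passes the first gap with its nose within 30 mm of the fence (y of stop_nose in the frame of sawing_board between 0.085 and 0.122 m and x of stop_nose in the frame of sawing_board between 0.035 and 0.077 m).
2. the stop passes the second gap likewise (y of stop_nose in the frame of sawing_board between 0.02 and 0.08 m and x of stop_nose in the frame of sawing_board between 0.035 and 0.077 m).
3. the stop is home in the third gap, its shoulders within 2.5 mm of the fence (x of stop_nose in the frame of sawing_board above 0.0965 m and y of stop_nose in the frame of sawing_board between 0.034 and 0.042 m), for 0.1 s.
4. the workpiece's end rests against the stop, within 3 mm (y of workpiece_end in the frame of stop above -0.033 m), for 0.1 s.
At the end, for the whole second after the job is handed in: The stop lies flat on the board with its nose in the third gap from the parked end, shoulders within 2.5 mm of the fence and square to it within 0.12 rad; the workpiece lies flat on the board along the fence (within about 6 mm and 0.07 rad), its end within 3 mm of the stop's head; both are at rest (all of step 3 and angle between the x axis of stop and the x axis of sawing_board, either way round below 0.12 rad and y of workpiece_end in the frame of stop between -0.033 and -0.026 m and x of each of workpiece_end, workpiece in the frame of sawing_board above 0.0365 m and angle between the y axis of workpiece and the y axis of sawing_board, either way round below 0.07 rad and height (world z) of workpiece below 0.0235 m and height (world z) of stop below 0.023 m and linear speed of each of stop, workpiece below 0.01 m/s); the robot touches nothing.
It fails at once if the stop is lifted or tipped (8 mm or 0.3 rad) (height (world z) of stop above 0.028 m or angle between stop's own z axis and vertical above 0.3 rad).
It fails at once if the workpiece is lifted or tipped (8 mm or 0.3 rad) (height (world z) of workpiece above 0.028 m or angle between workpiece's own z axis and vertical above 0.3 rad).
It fails at once if the stop's nose is pushed more than 12 mm into a gap other than the third (x of stop_nose in the frame of sawing_board above 0.077 m and (y of stop_nose in the frame of sawing_board above 0.055 m or y of stop_nose in the frame of sawing_board below 0.021 m)).
It fails at once if a bystander is moved more than 30 mm (distance of any of pencil, bench_plane, tape_measure from where it was at the start of the episode above 0.03 m).
It also fails if it takes over 59 s, if anything falls off the work surface, if the arm or the gripper's body presses on something with over 40 N, if the wrist force passes 120 N, or if a joint passes its speed limit or range.

## Working session

There is one attempt and no reset: what is moved stays moved. The work goes in short steps, Python scripts to look and compute and a tool call to move; the robot and the scene stay as the last step left them, time stands still between calls to the robot, and variables do not carry over. Pictures are saved under pics/ and viewed, and the job is handed in when it is done.

Besides the shell and the picture viewer there is one more tool, called after ">>>" as name(argument=value, ...), one argument or row to a line, values as JSON. arm_command: Moves the arm, as the interface text tells. Its arguments: {"type":"object","properties":{"offset":{"type":"array"},"spin":{"type":"array"},"fingers":{"type":"array"},"squeeze":{"type":"number"}},"required":["offset","spin","fingers"]}

```bash
mkdir -p pics; python3 - <<'E'
from rig import get_obs, vision, bot
import cv2
print(get_obs())
for n in ("top","scene"):
    im=vision.snapshot(n); cv2.imwrite(f"pics/{n}0.png",im[:,:,::-1]); 
for n in ("top","scene","wrist"): print(n,vision.camera_model(n))
E
```

```text
{'clock': 0.0, 'joint_positions': array([-1.1742231 ,  0.53716692, -0.00445156,  1.53886581,  0.00259655,
        1.06729481, -0.07117238]), 'dq': array([-0.00164126, -0.00033937, -0.00049972,  0.00162834, -0.00019167,
       -0.00159437, -0.000278  ]), 'joint_torque': array([-7.39643256e-04, -5.70994449e+01,  9.90491733e-01, -2.51607764e+01,
       -5.62365388e-02,  1.79296278e-02,  1.61817893e-04]), 'tcp_pos': array([0.28991307, 0.58107726, 0.23784132]), 'orientation': array([ 0.68887368, -0.16222089,  0.1620219 , -0.68766732]), 'force': array([0.09479328, 0.1960378 , 0.54808015]), 'wrist_torque': array([-0.00241955,  0.0321889 ,  0.06260807]), 'finger_gap': 0.0879680425529398}
top {'mtx': array([[380.86785964,   0.        , 317.06746634],
       [  0.        , 380.86785964, 203.26603245],
       [  0.        ,   0.        ,   1.        ]]), 'k1': -0.0760466162761707, 'origin': array([ 0.39843184, -0.19588269,  1.08605955]), 'attitude': array([ 0.71050509, -0.70079068,  0.03406286, -0.05398759])}
scene {'mtx': array([[403.49887096,   0.        , 321.54819894],
       [  0.        , 403.49887096, 205.459806  ],
       [  0.        ,   0.        ,   1.        ]]), 'k1': -0.06159589049359439, 'origin': array([-2.61925929e-04, -5.10395707e-01,  7.90442444e-01]), 'attitude': array([ 0.82305323, -0.44702857,  0.17132882, -0.30560641])}
wrist {'mtx': array([[320.45706243,   0.        , 318.55120345],
       [  0.        , 320.45706243, 199.03529652],
       [  0.        ,   0.        ,   1.        ]]), 'k1': -0.06608995850098397, 'mount': array([[ 4.54715337e-04,  9.56147881e-01,  2.92883977e-01,
        -7.56929082e-02],
       [-5.87398362e-05, -2.92883981e-01,  9.56147986e-01,
        -1.46132496e-01],
       [ 9.99999895e-01, -4.51979110e-04, -7.70148682e-05,
        -2.66020112e-04],
       [ 0.00000000e+00,  0.00000000e+00,  0.00000000e+00,
         1.00000000e+00]])}
```

View pics/top0.png

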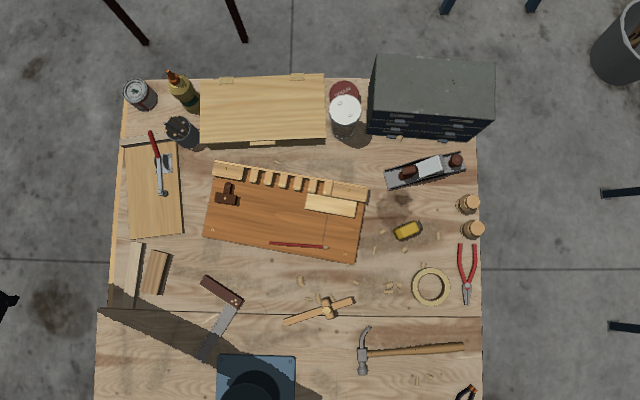

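View pics/scene0.png

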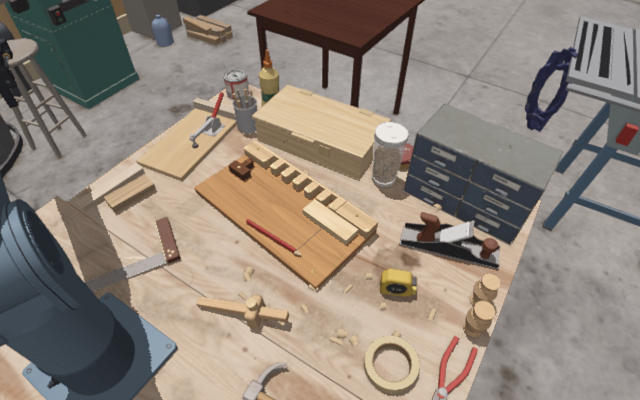

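The top picture shows the board around (285,210), the stop at (227,194), the workpiece at (330,205) and the pencil at (297,245). I'll enlarge it for measuring.

```bash
cat > h.py <<'E'
import numpy as np, cv2
from scipy.spatial.transform import Rotation as R
from rig import vision,get_obs
def cam(n):
    m=vision.camera_model(n); K=np.array(m['mtx'])
    if 'mount' in m:
        o=get_obs(); T=np.eye(4); T[:3,:3]=R.from_quat(o['orientation']).as_matrix(); T[:3,3]=o['tcp_pos']
        W=T@np.array(m['mount']); return K,m['k1'],W[:3,3],W[:3,:3]
    return K,m['k1'],np.array(m['origin']),R.from_quat(m['attitude']).as_matrix()
def dist(k1): return np.array([k1,0,0,0,0.])
def pix2(c,uv,z):
    K,k1,o,A=c
    s=cv2.undistortPoints(np.array(uv,float).reshape(-1,1,2),K,dist(k1)).reshape(-1,2)
    d=np.c_[s,np.ones(len(s))]@A.T
    return o+d*((z-o[2])/d[:,2])[:,None]
def proj(c,P):
    K,k1,o,A=c
    P=np.atleast_2d(P)
    return cv2.projectPoints(((P-o)@A).reshape(-1,1,3),np.zeros(3),np.zeros(3),K,dist(k1))[0].reshape(-1,2)
E
python3 - <<'E'
import cv2
a=cv2.imread('pics/top0.png')[150:270,195:375]
cv2.imwrite('pics/topz.png',cv2.resize(a,None,fx=4.4,fy=4.4,interpolation=cv2.INTER_CUBIC))
a=cv2.imread('pics/scene0.png')[135:295,190:385]
cv2.imwrite('pics/scz.png',cv2.resize(a,None,fx=3.7,fy=3.7,interpolation=cv2.INTER_CUBIC))
E
```

```text
(no output)
```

View pics/topz.png

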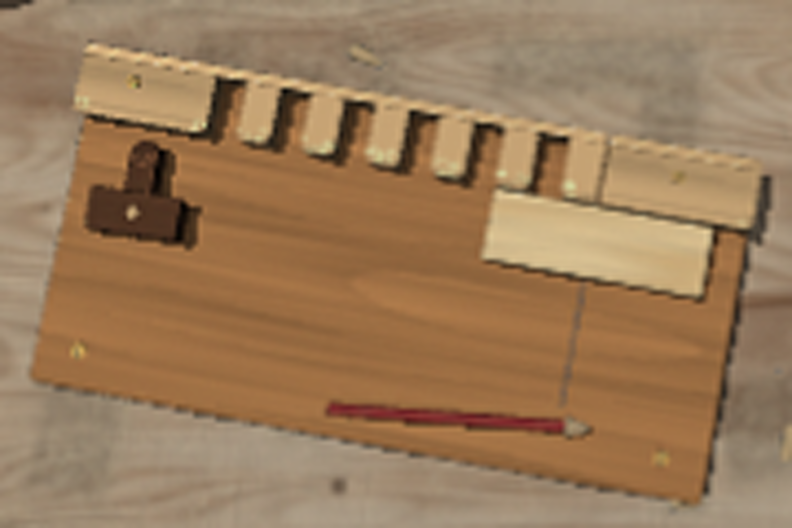

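View pics/scz.png

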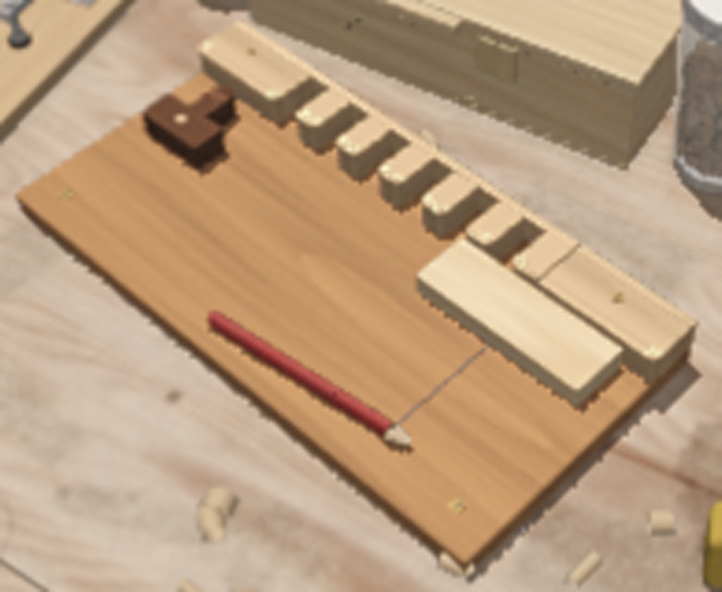

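```bash
cat > fit.py <<'E'
from h import *
from scipy.optimize import least_squares
def unz(z,f,off): return (np.array(z,float)+.5)/f-.5+np.array(off)
def fit(items):  # items: (cam, local pts Nx3 (m, z world), uv)
    def W(p,L):
        c,s=np.cos(p[2]),np.sin(p[2]); 
        return np.c_[p[0]+c*L[:,0]-s*L[:,1],p[1]+s*L[:,0]+c*L[:,1],L[:,2]]
    f=lambda p: np.concatenate([(proj(c,W(p,L))-uv).ravel() for c,L,uv in items])
    r=least_squares(f,[0.55,-.1,-.1]); return r.x,r.fun.reshape(-1,2)
E
cat > m0.py <<'E'
from fit import *
t=cam('top'); s=cam('scene')
T=lambda z:unz(z,4.4,(195,150)); S=lambda z:unz(z,3.7,(190,135))
B=np.array([[-110,220,20],[-110,-220,20],[110,220,44],[65,220,44],[110,-220,44],[65,-220,44]])/1e3
it=(t,B,T([(32,378),(700,502),(90,44),(76,107),(762,160),(752,230)]))
B2=np.array([[-110,220,20],[-110,-220,20],[110,220,44],[65,220,44],[110,-220,44],[65,-220,44]])/1e3
is_=(s,B2,S([(18,198),(468,562),(236,22),(202,48),(696,325),(652,362)]))
H=np.array([[-14,30,44],[14,30,44],[-14,-30,44],[48,0,42]])/1e3
Ht=(t,H,T([(86,228),(90,187),(181,242),(147,141)]))
Hs=(s,H[:3],S([(147,121),(183,87),(195,148)]))
Wp=np.array([[22.5,70,39],[-22.5,70,39],[-22.5,-70,39],[22.5,-70,39]])/1e3
Wt=(t,Wp,T([(492,190),(482,258),(703,296),(714,230)]))
Ws=(s,Wp,S([(464,237),(418,282),(578,390),(622,352)]))
for n,a,b in (('board',it,is_),('stop',Ht,Hs),('wp',Wt,Ws)):
    for q in ([a],[b],[a,b]):
        p,r=fit(q); print(n,p.round(4),'rms',np.sqrt((r**2).mean()).round(2))
E
python3 m0.py
```

```text
board [ 0.5074 -0.0718 -0.1663] rms 0.53
board [ 0.5077 -0.07   -0.1638] rms 0.9
board [ 0.5074 -0.0709 -0.165 ] rms 0.78
stop [ 0.54    0.0911 -0.102 ] rms 0.37
stop [ 0.5431  0.0895 -0.2217] rms 1.49
stop [ 0.5415  0.0905 -0.1421] rms 1.26
wp [ 0.5252 -0.2023 -0.1616] rms 0.36
wp [ 0.5266 -0.202  -0.1652] rms 0.71
wp [ 0.5259 -0.2022 -0.1633] rms 0.59
```

```bash
python3 - <<'E'
from h import *
o=get_obs(); M=R.from_quat(o['orientation']).as_matrix(); print(M.round(3), o['clock'])
zz=M[:,2]; print('jaw ang',np.degrees(np.arctan2(zz[1],zz[0])))
yb=-.165; C=np.array([.5074,-.0709])
Rb=np.array([[np.cos(yb),-np.sin(yb)],[np.sin(yb),np.cos(yb)]])
print('board y ang',np.degrees(yb)+90)
for n,p in (('stop',(.5415,.0905)),('stopTop',(.540,.0911)),('wp',(.5259,-.2022))): print(n,Rb.T@(np.array(p)-C))
t=cam('top'); print(pix2(t,[(387,182),(392,170),(408,230)],0.03))
print('start push',C+Rb@np.array([.012,.165+.03+.04]))
print('wp push',C+Rb@np.array([.04,-.126-.07-.03]))
E
```

```text
[[ 0.895 -0.001  0.446]
 [-0.446 -0.001  0.895]
 [ 0.    -1.    -0.002]] 0.1
jaw ang 63.48742572756956
board y ang 80.54619638034141
stop [0.00712654 0.16480893]
stopTop [0.00554836 0.1651544 ]
wp [ 0.03981507 -0.12647806]
[[ 0.59310027 -0.36059886  0.03      ]
 [ 0.62765953 -0.37503502  0.03      ]
 [ 0.4590453  -0.41779819  0.03      ]]
start push [0.55783632 0.15893729]
wp push [ 0.50973571 -0.30040064]
```

>>> arm_command(
  offset=[
    [0.35,-0.5,0],
    [0.6,-1,0],
    [0.6,-1,0],
  ],
  spin=[0.1,0.19,0.19],
  fingers=[0,0,0],
)

```text
clock: 0.48
tcp_pos: [0.3539, 0.4766, 0.2384]
orientation: [0.706, -0.06, 0.061, -0.703]
force: [-0.9, 0.6, -0.2]
finger_gap: 0.0599
```

>>> arm_command(
  offset=[
    [0.35,-0.5,0],
    [0.65,-1,0],
    [0.65,-1,0],
  ],
  spin=[0,0,0],
  fingers=[0,0,0],
)

```text
clock: 0.85
tcp_pos: [0.4181, 0.3774, 0.2385]
orientation: [0.705, -0.061, 0.061, -0.704]
force: [-0.6, 1.2, -0.2]
finger_gap: 0.0304
```

>>> arm_command(
  offset=[
    [0.35,-0.5,0],
    [0.65,-1,0],
    [0.65,-1,0],
  ],
  spin=[0,0,0],
  fingers=[0,0,0],
)

```text
clock: 1.23
tcp_pos: [0.4824, 0.2781, 0.2386]
orientation: [0.705, -0.06, 0.061, -0.704]
force: [-0.5, 0.2, 0.8]
finger_gap: 0.001
```

>>> arm_command(
  offset=[
    [0.35,-0.5,0],
    [0.65,-1,-0.4],
    [0.65,-1,-0.8],
    [0.65,-1,-0.8],
  ],
  spin=[0,0,0,0],
  fingers=[0,0,0,0],
)

```text
clock: 1.72
tcp_pos: [0.5424, 0.1825, 0.1558]
orientation: [0.705, -0.06, 0.055, -0.704]
force: [-1.1, 0.1, 1.0]
finger_gap: 0.0002
```

```bash
cat > snap.py <<'E'
import sys
from h import *
o=get_obs(); print(o['clock'],o['tcp_pos'].round(4),o['force'].round(2),o['finger_gap'])
M=R.from_quat(o['orientation']).as_matrix(); print('jaw',np.degrees(np.arctan2(M[1,2],M[0,2])).round(2))
for n in sys.argv[2:]:
    c=cam(n); im=vision.snapshot(n); np.savez(f'pics/{n}_{sys.argv[1]}.npz',K=c[0],k1=c[1],o=c[2],A=c[3]); cv2.imwrite(f'pics/{n}_{sys.argv[1]}.png',im[:,:,::-1])
E
python3 snap.py 1 wrist
```

```text
1.725 [0.5424 0.1825 0.1558] [-1.08  0.07  1.02] 0.00024654683596345416
jaw 80.63
```

View pics/wrist_1.png

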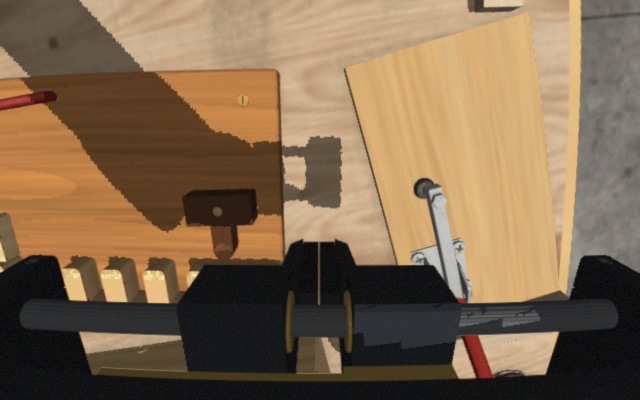

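```bash
python3 - <<'E'
import cv2
a=cv2.imread('pics/wrist_1.png')[170:290,150:290]
a=cv2.convertScaleAbs(a,alpha=1.8,beta=10)
cv2.imwrite('pics/w1z.png',cv2.resize(a,None,fx=5,fy=5,interpolation=cv2.INTER_CUBIC))
E
```

```text
(no output)
```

View pics/w1z.png

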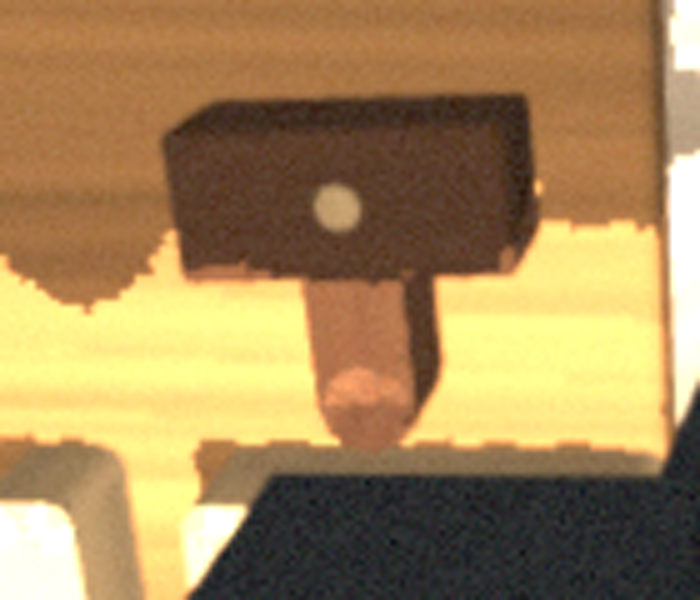

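```bash
python3 - <<'E'
from h import *
d=np.load('pics/wrist_1.npz'); c=(d['K'],float(d['k1']),d['o'],d['A'])
u=lambda z:(np.array(z,float)+.5)/5-.5+np.array([150,170])
P=pix2(c,u([(338,207),(165,138),(185,280),(502,275)]),.044)
yb=-.165; C=np.array([.5074,-.0709])
Rb=np.array([[np.cos(yb),-np.sin(yb)],[np.sin(yb),np.cos(yb)]])
print(P.round(4)); print(((P[:,:2]-C)@Rb).round(4))
# board left near corner at full image (279,70) z=.02
Q=pix2(c,[(279,70)],.02);print(Q,(Q[:,:2]-C)@Rb)
E
```

```text
[[0.5413 0.094  0.044 ]
 [0.5244 0.0676 0.044 ]
 [0.55   0.0637 0.044 ]
 [0.558  0.1192 0.044 ]]
[[ 0.0063  0.1682]
 [-0.006   0.1394]
 [ 0.0199  0.1397]
 [ 0.0187  0.1958]]
[[0.4362634  0.16615991 0.02      ]] [[-0.10910809  0.22215589]]
```

>>> arm_command(
  offset=[
    [0.1,-0.3,-0.4],
    [0.13,-0.3,-0.8],
    [0.13,-0.3,-0.8],
    [0.13,-0.3,-0.8],
  ],
  spin=[0,0,0,0],
  fingers=[0,0,0,0],
)

```text
clock: 2.28
tcp_pos: [0.5593, 0.154, 0.0811]
orientation: [-0.704, 0.056, -0.058, 0.706]
force: [0.2, -0.7, -0.8]
finger_gap: 0.0002
```

```bash
python3 snap.py 2 wrist top
```

```text
2.275 [0.5593 0.154  0.0811] [ 0.17 -0.71 -0.84] 0.00023719653712725195
jaw 80.71
```

View pics/wrist_2.png

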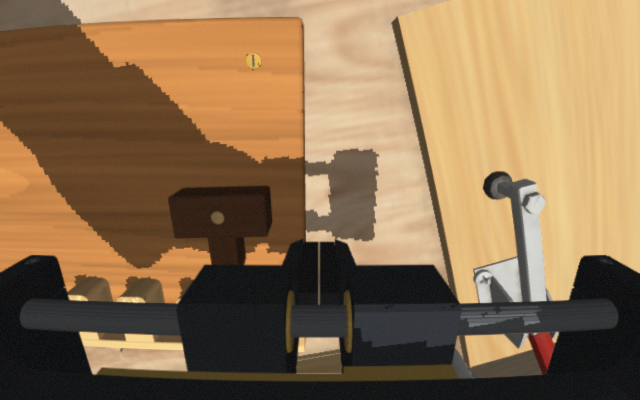

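View pics/top_2.png

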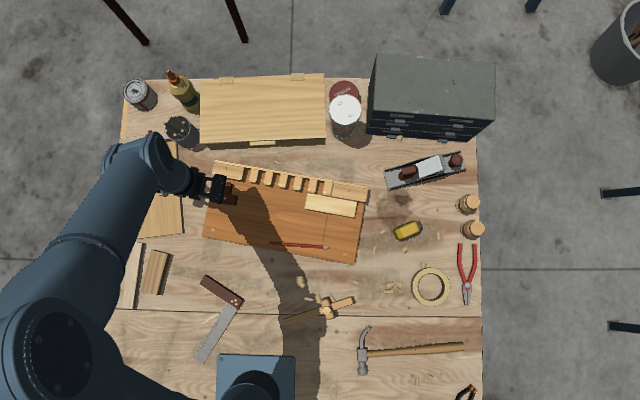

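```bash
python3 - <<'E'
import cv2
a=cv2.imread('pics/wrist_2.png')[170:300,240:400]
a=cv2.convertScaleAbs(a,alpha=2.5,beta=20)
cv2.imwrite('pics/w2z.png',cv2.resize(a,None,fx=4.5,fy=4.5,interpolation=cv2.INTER_CUBIC))
from h import *
o=get_obs();c=cam('wrist')
M=R.from_quat(o['orientation']).as_matrix()
for t in [(0,0,0),(0,0,.0175),(.009,0,.0175),(-.009,0,.0175),(-.009,0,-.0175),(-.009,-.019,-.0175)]:
    print(t,proj(c,o['tcp_pos']+M@np.array(t)).round(1), ((proj(c,o['tcp_pos']+M@np.array(t))-[240,170])*4.5).round(0))
E
```

```text
(0, 0, 0) [[319.2 257.6]] [[356. 394.]]
(0, 0, 0.0175) [[353.7 257.5]] [[512. 394.]]
(0.009, 0, 0.0175) [[353.1 273.2]] [[509. 464.]]
(-0.009, 0, 0.0175) [[354.3 241.3]] [[514. 321.]]
(-0.009, 0, -0.0175) [[284.  241.3]] [[198. 321.]]
(-0.009, -0.019, -0.0175) [[279.6 259.3]] [[178. 402.]]
```

View pics/w2z.png

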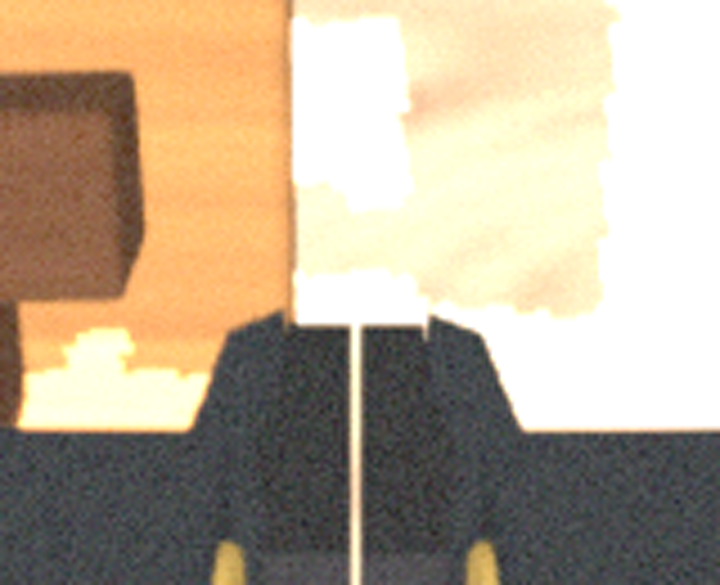

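>>> arm_command(
  offset=[
    [-0.02,0,-0.3],
    [-0.02,0,-0.54],
    [-0.02,0,-0.54],
    [-0.03,-0.06,-0.54],
    [-0.04,-0.12,-0.54],
    [-0.05,-0.18,-0.54],
    [-0.05,-0.18,-0.54],
  ],
  spin=[0,0,0,0,0,0,0],
  fingers=[0,0,0,0,0,0,0],
)

```text
clock: 3.25
tcp_pos: [0.5534, 0.1328, 0.0251]
orientation: [0.705, -0.058, 0.059, -0.705]
force: [-0.5, 0.1, 0.3]
finger_gap: 0.0003
```

```bash
python3 snap.py 3 wrist
```

```text
3.25 [0.5534 0.1328 0.0251] [-0.52  0.06  0.31] 0.00033503128029757943
jaw 80.52
```

View pics/wrist_3.png

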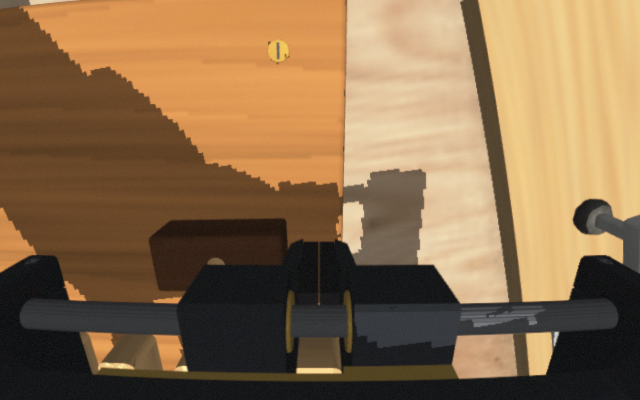

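>>> arm_command(
  offset=[
    [-0.01,-0.06,0],
    [-0.02,-0.12,0],
    [-0.03,-0.18,0],
    [-0.04,-0.24,0],
    [-0.05,-0.3,0],
    [-0.06,-0.36,0],
    [-0.07,-0.42,0],
    [-0.08,-0.48,0],
    [-0.09,-0.54,0],
    [-0.1,-0.6,0],
  ],
  spin=[0,0,0,0,0,0,0,0,0,0],
  fingers=[0,0,0,0,0,0,0,0,0,0],
)

```text
clock: 4.55
tcp_pos: [0.5431, 0.0732, 0.0247]
orientation: [0.705, -0.058, 0.058, -0.705]
force: [-0.7, 1.2, 0.6]
finger_gap: 0.0005
```

```bash
python3 snap.py 4 wrist top; python3 - <<'E'
import cv2
a=cv2.imread('pics/top_4.png')[150:270,195:375]
cv2.imwrite('pics/t4z.png',cv2.resize(a,None,fx=4.4,fy=4.4,interpolation=cv2.INTER_CUBIC))
E
```

```text
4.55 [0.5431 0.0732 0.0247] [-0.7   1.19  0.55] 0.0004674089570550855
jaw 80.58
```

View pics/wrist_4.png

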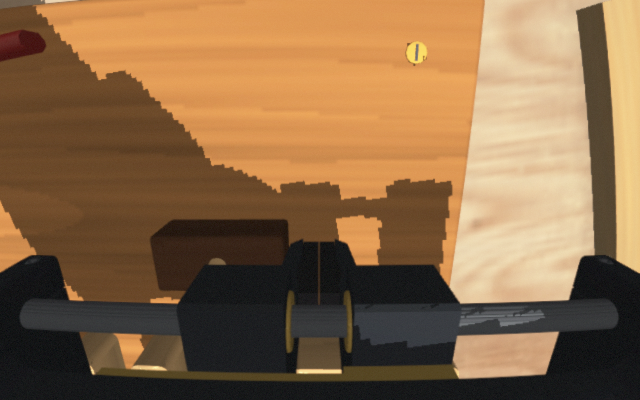

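View pics/t4z.png

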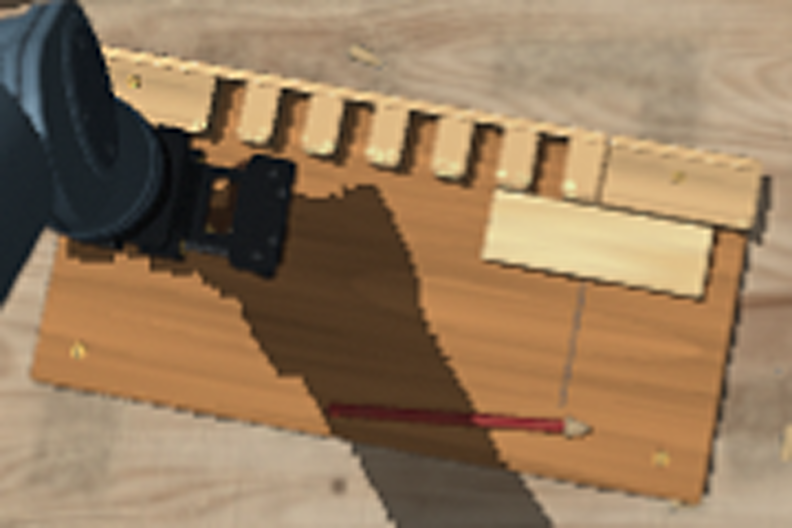

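```bash
cat > b.py <<'E'
from h import *
yb=-.165; C=np.array([.5074,-.0709])
Rb=np.array([[np.cos(yb),-np.sin(yb)],[np.sin(yb),np.cos(yb)]])
tob=lambda P:(np.atleast_2d(P)[:,:2]-C)@Rb
tow=lambda p:C+Rb@np.array(p)
def load(n):
    d=np.load(f'pics/{n}.npz'); return (d['K'],float(d['k1']),d['o'],d['A'])
def zoom(n,x0,y0,x1,y1,f,out,al=2.2):
    a=cv2.imread(f'pics/{n}.png')[y0:y1,x0:x1]
    cv2.imwrite(f'pics/{out}.png',cv2.resize(cv2.convertScaleAbs(a,alpha=al,beta=15),None,fx=f,fy=f,interpolation=cv2.INTER_CUBIC))
E
python3 - <<'E'
from b import *
zoom('wrist_4',70,190,310,390,3.2,'w4z')
E
```

```text
(no output)
```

View pics/w4z.png

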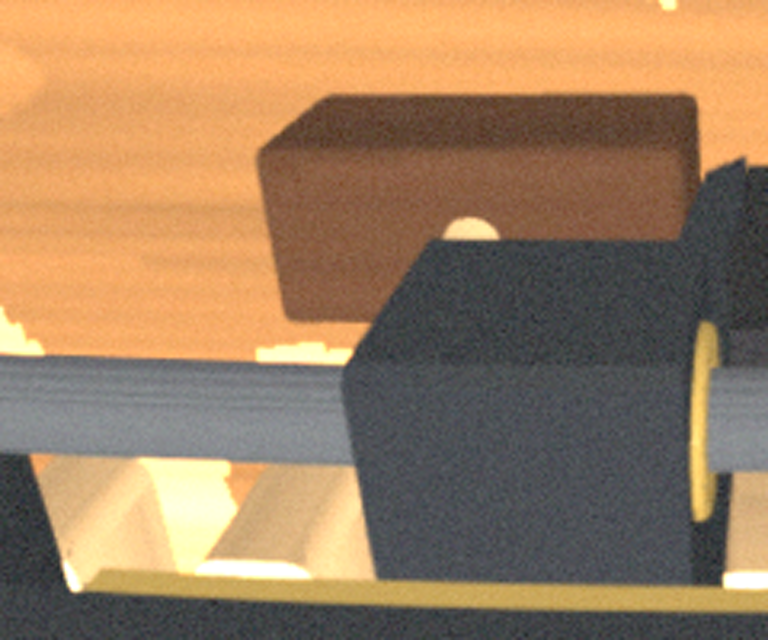

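```bash
python3 - <<'E'
from b import *
c=load('wrist_4')
u=lambda z:(np.array(z,float)+.5)/3.2-.5+np.array([70,190])
print(tob(pix2(c,u([(262,152),(690,148),(290,320)]),.044)).round(4))
print(tob(pix2(c,u([(328,95),(695,95)]),.02)).round(4))
print(tob(pix2(c,u([(160,560),(200,570)]),.044)).round(4), tob(pix2(c,u([(45,465),(145,462),(262,468)]),.02)).round(4))
o=get_obs(); print(tob(o['tcp_pos']))
E
```

```text
[[-0.0079  0.0745]
 [-0.0088  0.1334]
 [ 0.0187  0.0742]]
[[-0.0072  0.0731]
 [-0.0074  0.1318]]
[[0.0649 0.044 ]
 [0.0666 0.0506]] [[0.0676 0.0063]
 [0.0658 0.0269]
 [0.0661 0.0495]]
[[0.01151261 0.14718307]]
```

>>> arm_command(
  offset=[
    [-0.01,-0.06,0],
    [-0.02,-0.12,0],
    [-0.03,-0.18,0],
    [-0.04,-0.24,0],
    [-0.05,-0.3,0],
    [-0.06,-0.36,0],
    [-0.07,-0.42,0],
    [-0.08,-0.48,0],
    [-0.09,-0.54,0],
    [-0.1,-0.6,0],
    [-0.1,-0.63,0],
    [-0.1,-0.63,0],
  ],
  spin=[0,0,0,0,0,0,0,0,0,0,0,0],
  fingers=[0,0,0,0,0,0,0,0,0,0,0,0],
)

```text
clock: 6.15
tcp_pos: [0.5332, 0.0103, 0.0247]
orientation: [0.705, -0.058, 0.058, -0.705]
force: [-0.2, 0.8, 0.2]
finger_gap: 0.0005
```

```bash
python3 snap.py 5 wrist; python3 - <<'E'
from b import *
zoom('wrist_5',70,190,310,390,3.2,'w5z')
E
```

```text
6.15 [0.5332 0.0103 0.0247] [-0.18  0.77  0.19] 0.0005229788683483786
jaw 80.56
```

View pics/w5z.png

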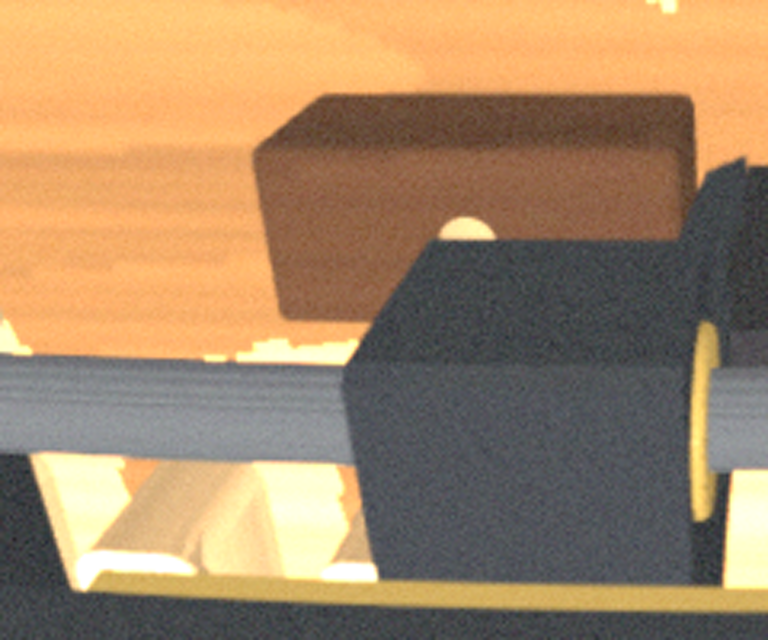

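```bash
python3 - <<'E'
from b import *
c=load('wrist_5')
u=lambda z:(np.array(z,float)+.5)/3.2-.5+np.array([70,190])
print(tob(pix2(c,u([(258,152),(685,148),(282,318)]),.044)).round(4))
print(tob(pix2(c,u([(323,95),(690,95)]),.02)).round(4))
print(tob(pix2(c,u([(258,465),(352,465)]),.02)).round(4))
print(tob(get_obs()['tcp_pos']))
E
```

```text
[[-0.0073  0.0102]
 [-0.0082  0.0691]
 [ 0.0189  0.0093]]
[[-0.0066  0.0086]
 [-0.0068  0.0673]]
[[ 0.0661 -0.0149]
 [ 0.0654  0.003 ]]
[[0.01211741 0.08465655]]
```

>>> arm_command(
  offset=[
    [0.03,0.15,0],
    [0.03,0.15,0.3],
    [0.03,0.15,0.5],
    [-0.22,-0.1,0.5],
    [-0.47,-0.38,0.5],
    [-0.47,-0.38,0.5],
    [-0.47,-0.38,0.2],
    [-0.47,-0.38,0.02],
    [-0.47,-0.38,0.02],
  ],
  spin=[0,0,0,0,0,0,0,0,0],
  fingers=[0,0,0,0,0,0,0,0,0],
)

```text
clock: 7.32
tcp_pos: [0.4862, -0.0256, 0.0258]
orientation: [-0.705, 0.058, -0.057, 0.705]
force: [-0.1, 0.1, -0.6]
finger_gap: 0.0005
```

```bash
python3 snap.py 6 wrist scene; python3 - <<'E'
from b import *
zoom('scene_6',230,110,390,250,4.5,'s6z',1.2)
print(tob(get_obs()['tcp_pos']))
E
```

```text
7.325 [ 0.4862 -0.0256  0.0258] [-0.07  0.09 -0.61] 0.00046502377687154036
jaw 80.7
[[-0.02740927  0.04068589]]
```

View pics/s6z.png

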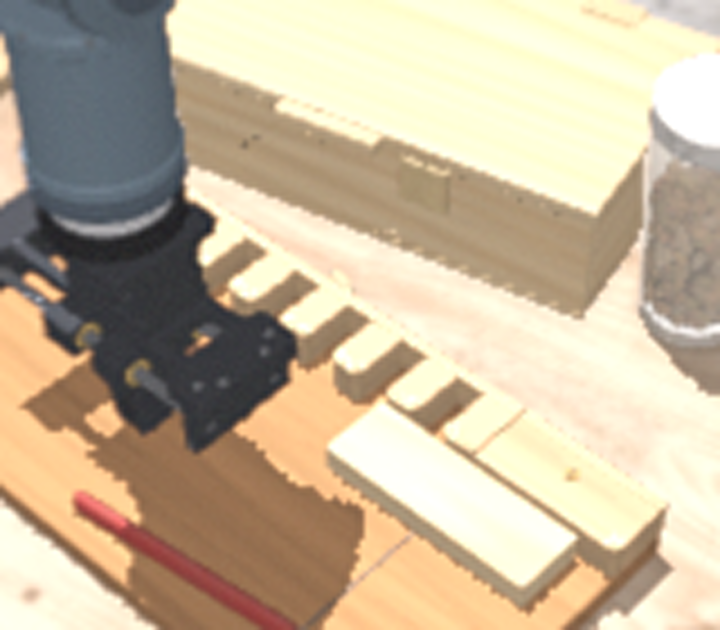

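View pics/wrist_6.png

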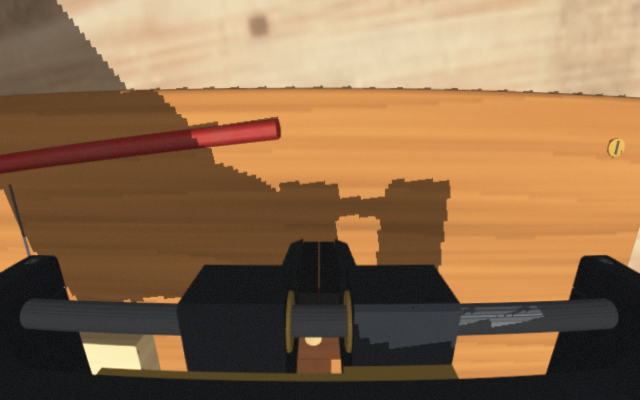

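```bash
python3 - <<'E'
from b import *
c=load('wrist_6'); print(tob(pix2(c,[(313.5,340)],.044)))
zoom('wrist_6',70,280,350,385,2.8,'w6z',1.5)
# predicted gap 3 & wp edges
for p in [(.065,.0275,.02),(.065,.0485,.02),(.065,.0275,.044),(.065,.0485,.044)]:
    w=tow(p[:2]); print(p,proj(c,[[w[0],w[1],p[2]]]).round(1))
E
```

```text
[[0.00727774 0.03844411]]
(0.065, 0.0275, 0.02) [[296.8 387.4]]
(0.065, 0.0485, 0.02) [[330.5 387.5]]
(0.065, 0.0275, 0.044) [[294.2 422.8]]
(0.065, 0.0485, 0.044) [[332.  422.9]]
```

View pics/w6z.png

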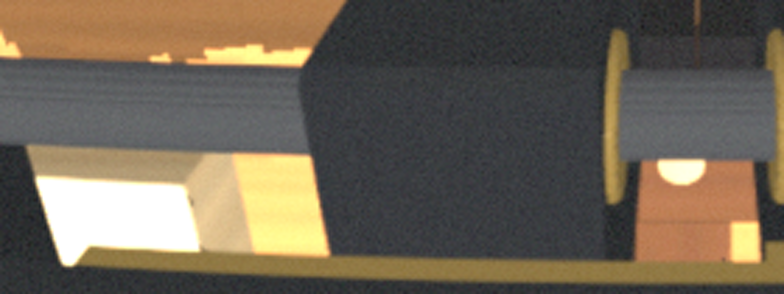

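>>> arm_command(
  offset=[
    [0.03,-0.025,0],
    [0.08,-0.033,0],
    [0.13,-0.042,0],
    [0.18,-0.05,0],
    [0.23,-0.058,0],
    [0.28,-0.067,0],
    [0.33,-0.075,0],
    [0.38,-0.083,0],
    [0.38,-0.083,0],
  ],
  spin=[0,0,0,0,0,0,0,0,0],
  fingers=[0,0,0,0,0,0,0,0,0],
)

```text
clock: 8.55
tcp_pos: [0.5248, -0.0358, 0.0268]
orientation: [-0.705, 0.058, -0.058, 0.705]
force: [-0.9, -0.4, 0.5]
finger_gap: 0.0006
```

```bash
python3 snap.py 7 wrist; python3 - <<'E'
from b import *
zoom('wrist_7',170,200,470,400,2.5,'w7z',1.7)
print(tob(get_obs()['tcp_pos']))
E
```

```text
8.55 [ 0.5248 -0.0358  0.0268] [-0.94 -0.39  0.54] 0.0006400902301871029
jaw 80.58
[[0.01103305 0.03750315]]
```

View pics/w7z.png

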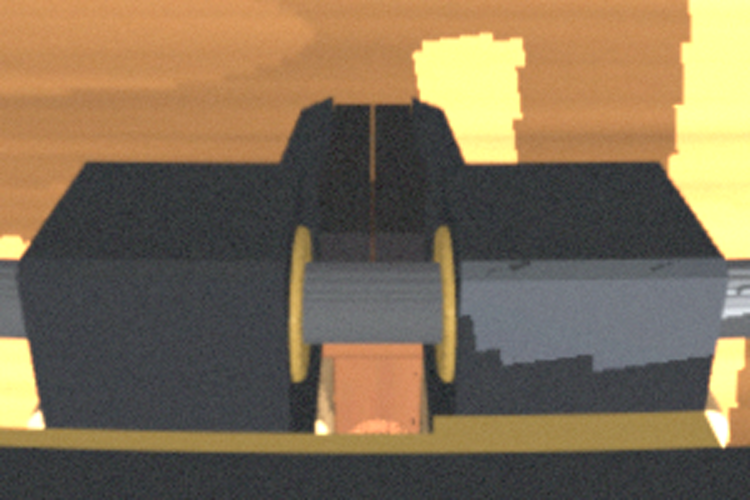

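>>> arm_command(
  offset=[
    [0.05,-0.008,0],
    [0.1,-0.016,0],
    [0.14,-0.023,0],
    [0.17,-0.028,0],
    [0.18,-0.03,0],
    [0.19,-0.031,0],
    [0.19,-0.031,0],
  ],
  spin=[0,0,0,0,0,0,0],
  fingers=[0,0,0,0,0,0,0],
)

```text
clock: 9.48
tcp_pos: [0.5393, -0.0382, 0.0261]
orientation: [-0.705, 0.061, -0.055, 0.705]
force: [-9.0, 0.9, 7.4]
finger_gap: 0.0007
```

```bash
python3 snap.py 8 ; python3 - <<'E'
from b import *
print(tob(get_obs()['tcp_pos']))
E
```

```text
9.475 [ 0.5393 -0.0382  0.0261] [-8.99  0.94  7.4 ] 0.0006720877500640088
jaw 80.6
[[0.0260493  0.03746989]]
```

>>> arm_command(
  offset=[
    [0.02,-0.003,0.01],
    [0.04,-0.006,0.01],
    [0.04,-0.006,0.01],
  ],
  spin=[0,0,0],
  fingers=[0,0,0],
)

```text
clock: 9.85
tcp_pos: [0.5392, -0.0382, 0.0261]
orientation: [-0.705, 0.063, -0.052, 0.705]
force: [-16.0, 3.0, 11.0]
finger_gap: 0.0007
```

```bash
python3 snap.py 8 wrist scene; python3 - <<'E'
from b import *
print(tob(get_obs()['tcp_pos']))
zoom('wrist_8',170,200,470,400,2.5,'w8z',1.7)
E
```

```text
9.85 [ 0.5392 -0.0382  0.0261] [-16.05   3.05  11.04] 0.0007323722368446997
jaw 80.62
[[0.02606639 0.03747492]]
```

View pics/w8z.png

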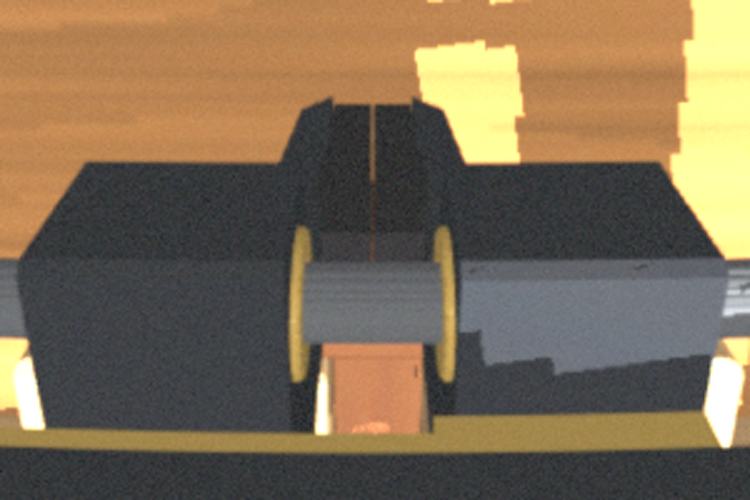

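>>> arm_command(
  offset=[
    [-0.1,0.016,0],
    [-0.3,0.05,0],
    [-0.5,0.08,0.4],
    [-0.7,0.11,0.8],
    [-0.7,0.11,0.8],
    [-0.7,0.11,0.8],
  ],
  spin=[0,0,0,0,0,0],
  fingers=[0,0,0,0,0,0],
)

```text
clock: 10.7
tcp_pos: [0.4779, -0.0284, 0.1076]
orientation: [-0.705, 0.058, -0.059, 0.705]
force: [-0.9, -0.4, 0.5]
finger_gap: 0.0003
```

```bash
python3 snap.py 9 wrist scene top; python3 - <<'E'
from b import *
zoom('scene_9',230,110,390,250,4.5,'s9z',1.2)
zoom('top_9',195,150,375,270,4.4,'t9z',1.2)
E
```

```text
10.7 [ 0.4779 -0.0284  0.1076] [-0.94 -0.44  0.47] 0.00025031233099640697
jaw 80.58
```

View pics/s9z.png

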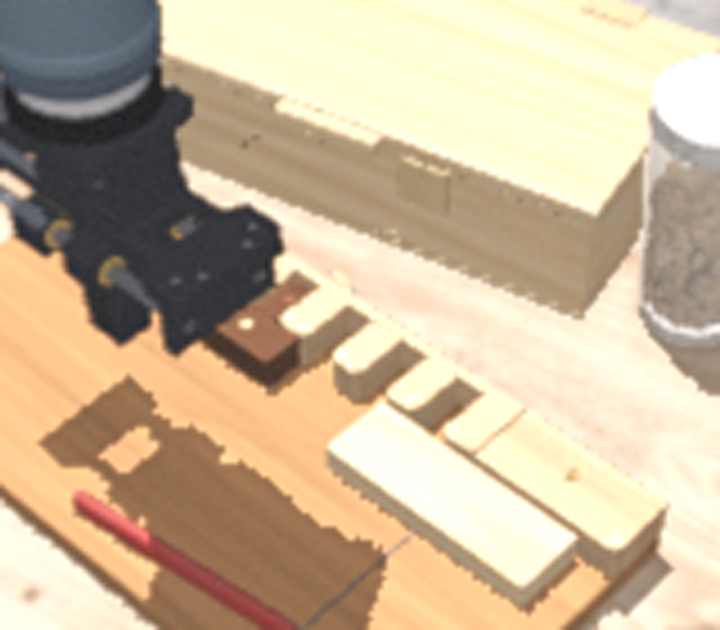

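View pics/t9z.png

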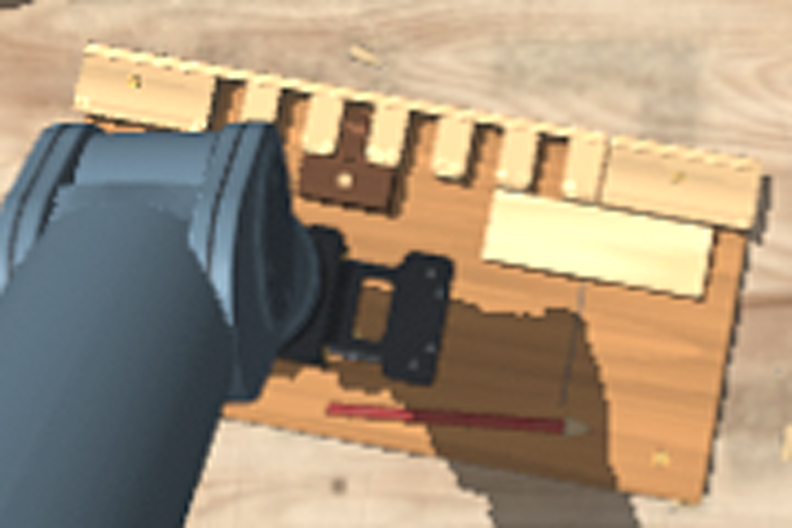

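View pics/wrist_9.png

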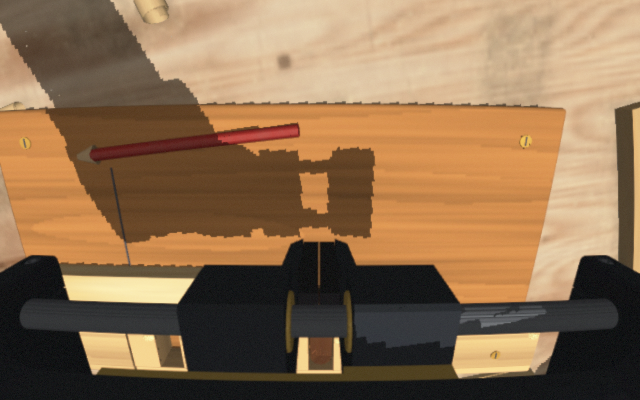

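>>> arm_command(
  offset=[
    [0,-0.5,0],
    [0,-1,0],
    [0,-1,0],
  ],
  spin=[0,0,0],
  fingers=[0,0,0],
)

```text
clock: 11.22
tcp_pos: [0.4766, -0.133, 0.1069]
orientation: [0.705, -0.061, 0.06, -0.704]
force: [-0.0, 0.8, 0.5]
finger_gap: 0.0003
```

>>> arm_command(
  offset=[
    [0,-0.5,0],
    [0,-1,0],
    [0,-1,0],
  ],
  spin=[0,0,0],
  fingers=[0,0,0],
)

```text
clock: 11.6
tcp_pos: [0.4766, -0.232, 0.107]
orientation: [0.705, -0.06, 0.06, -0.704]
force: [-0.8, 0.8, 0.1]
finger_gap: 0.0004
```

>>> arm_command(
  offset=[
    [0.15,-0.4,0],
    [0.3,-0.75,0],
    [0.3,-0.75,0],
    [0.3,-0.75,0],
  ],
  spin=[0,0,0,0],
  fingers=[0,0,0,0],
)

```text
clock: 12.1
tcp_pos: [0.5072, -0.301, 0.1069]
orientation: [-0.704, 0.058, -0.057, 0.705]
force: [-0.7, 0.7, -0.6]
finger_gap: 0.0004
```

```bash
python3 snap.py 10 wrist scene; python3 - <<'E'
from b import *
print(tob(get_obs()['tcp_pos']))
E
```

```text
12.1 [ 0.5072 -0.301   0.1069] [-0.73  0.71 -0.57] 0.00038062817719969577
jaw 80.69
[[ 0.0375767  -0.22708215]]
```

View pics/wrist_10.png

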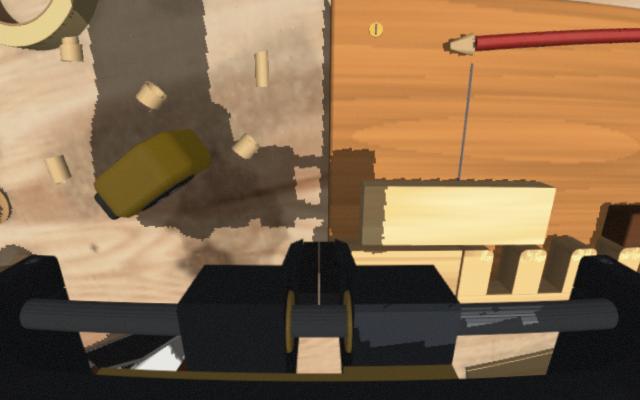

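View pics/scene_10.png

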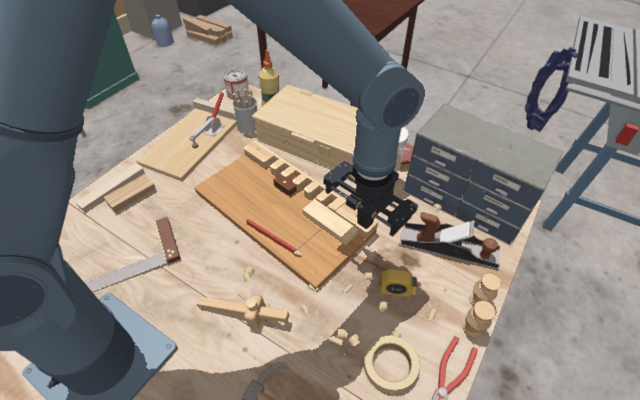

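```bash
python3 - <<'E'
from b import *
t=cam('top')
print('plane',tob(pix2(t,[(384,166),(387,189),(392,187),(466,172),(408,172)],.03)).round(3),tob(pix2(t,[(408,172)],.095)).round(3))
print('tape',tob(pix2(t,[(393,232),(416,219),(423,230),(398,241)],.06)).round(3))
c=load('wrist_10')
print('wp top',tob(pix2(c,[(362,183),(556,187),(548,246),(378,246)],.039)).round(4))
E
```

```text
plane [[ 0.176 -0.256]
 [ 0.112 -0.275]
 [ 0.121 -0.288]
 [ 0.2   -0.488]
 [ 0.171 -0.326]] [[ 0.155 -0.314]]
tape [[-0.006 -0.305]
 [ 0.04  -0.361]
 [ 0.014 -0.384]
 [-0.027 -0.322]]
wp top [[ 0.0156 -0.1973]
 [ 0.0179 -0.0563]
 [ 0.0644 -0.0521]
 [ 0.0632 -0.1835]]
```

>>> arm_command(
  offset=[
    [0.02,0,-0.3],
    [0.02,0,-0.6],
    [0.02,0,-0.8],
    [0.02,0,-0.8],
    [0.03,0.06,-0.8],
    [0.04,0.12,-0.8],
    [0.05,0.18,-0.8],
    [0.06,0.24,-0.8],
    [0.07,0.3,-0.8],
    [0.08,0.36,-0.8],
    [0.09,0.42,-0.8],
    [0.1,0.48,-0.8],
  ],
  spin=[0,0,0,0,0,0,0,0,0,0,0,0],
  fingers=[0,0,0,0,0,0,0,0,0,0,0,0],
)

```text
clock: 13.7
tcp_pos: [0.5173, -0.2551, 0.0277]
orientation: [0.705, -0.058, 0.058, -0.705]
force: [-1.1, -2.0, 1.2]
finger_gap: 0.0003
```

```bash
python3 snap.py 11 wrist top; python3 - <<'E'
from b import *
print(tob(get_obs()['tcp_pos']))
zoom('top_11',195,150,375,270,4.4,'t11z',1.2)
E
```

```text
13.7 [ 0.5173 -0.2551  0.0277] [-1.08 -2.03  1.16] 0.000308969439924351
jaw 80.58
[[ 0.03994438 -0.17910449]]
```

View pics/wrist_11.png

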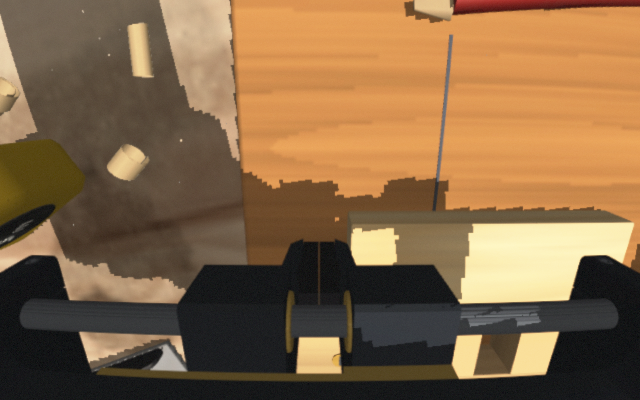

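View pics/t11z.png

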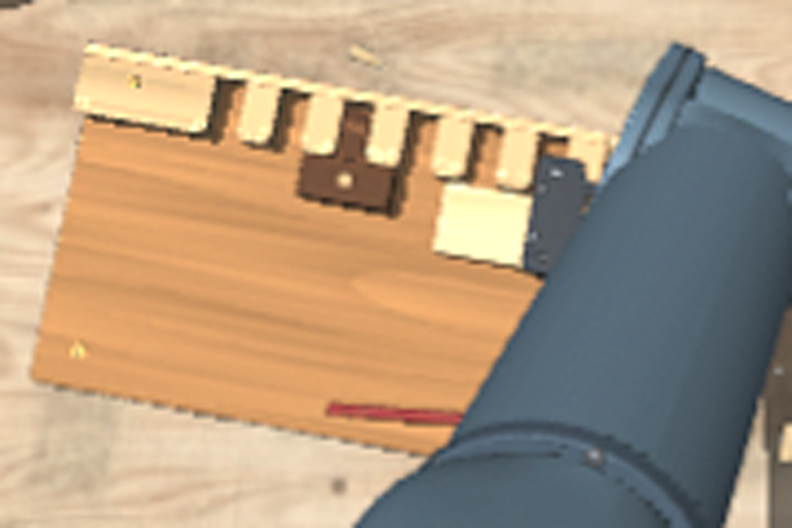

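>>> arm_command(
  offset=[
    [0.01,0.06,0],
    [0.02,0.12,0],
    [0.03,0.18,0],
    [0.04,0.23,0],
    [0.043,0.25,0],
    [0.043,0.26,0],
    [0.043,0.26,0],
  ],
  spin=[0,0,0,0,0,0,0],
  fingers=[0,0,0,0,0,0,0],
)

```text
clock: 14.68
tcp_pos: [0.5215, -0.2294, 0.0277]
orientation: [-0.705, 0.058, -0.058, 0.705]
force: [-0.1, 0.4, -0.7]
finger_gap: 0.0004
```

```bash
python3 snap.py 12 top; python3 - <<'E'
from b import *
print(tob(get_obs()['tcp_pos']))
zoom('top_12',240,160,350,230,7,'t12z',1.2)
E
```

```text
14.675 [ 0.5215 -0.2294  0.0277] [-0.13  0.37 -0.66] 0.0004497429191721708
jaw 80.58
[[ 0.03994536 -0.15409925]]
```

View pics/t12z.png

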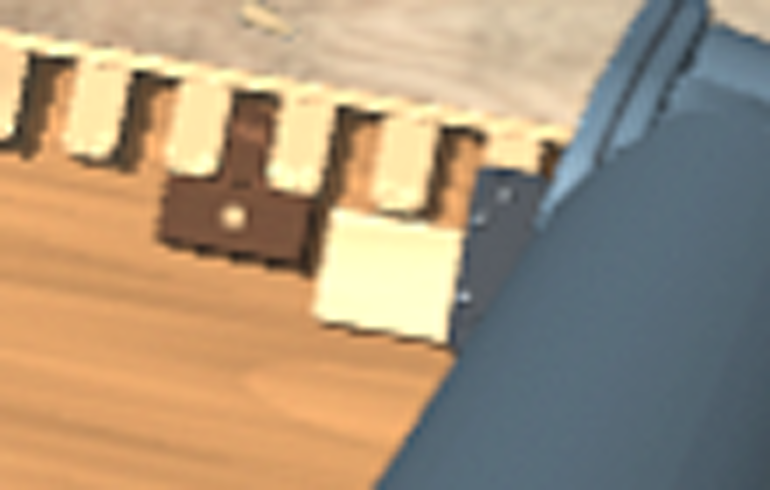

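>>> arm_command(
  offset=[
    [0.004,0.02,0],
    [0.007,0.04,0],
    [0.01,0.055,0],
    [0.012,0.065,0],
    [0.012,0.07,0],
    [0.012,0.07,0],
  ],
  spin=[0,0,0,0,0,0],
  fingers=[0,0,0,0,0,0],
)

```text
clock: 15.48
tcp_pos: [0.5227, -0.2223, 0.0277]
orientation: [-0.705, 0.058, -0.058, 0.705]
force: [-0.4, 0.3, 0.3]
finger_gap: 0.0005
```

>>> arm_command(
  offset=[
    [0.001,0.01,0],
    [0.002,0.02,0],
    [0.002,0.02,0],
  ],
  spin=[0,0,0],
  fingers=[0,0,0],
)

```text
clock: 15.85
tcp_pos: [0.5229, -0.2204, 0.0277]
orientation: [0.705, -0.058, 0.058, -0.705]
force: [-0.0, -0.0, 0.8]
finger_gap: 0.0006
```

```bash
python3 snap.py 13 top scene; python3 - <<'E'
from b import *
print(tob(get_obs()['tcp_pos']))
zoom('top_13',240,160,350,230,7,'t13z',1.2)
zoom('scene_13',230,150,390,260,4.5,'s13z',1.1)
E
```

```text
15.85 [ 0.5229 -0.2204  0.0277] [-0.01 -0.03  0.77] 0.0006044188614963273
jaw 80.59
[[ 0.0398274  -0.14488903]]
```

View pics/t13z.png

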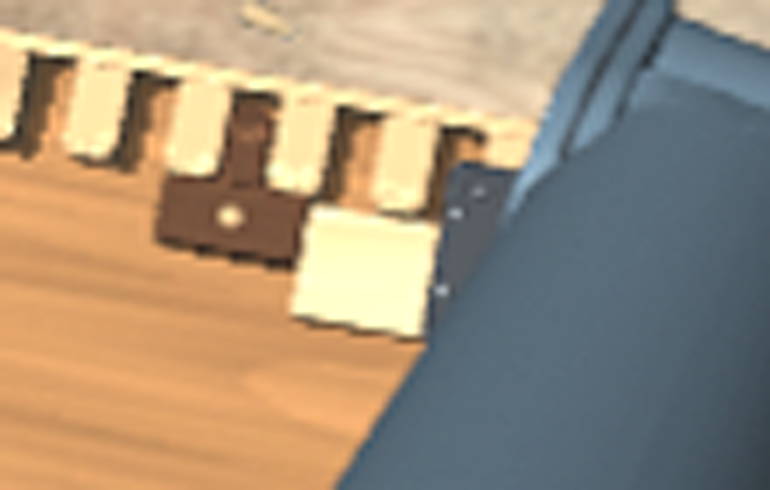

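View pics/s13z.png

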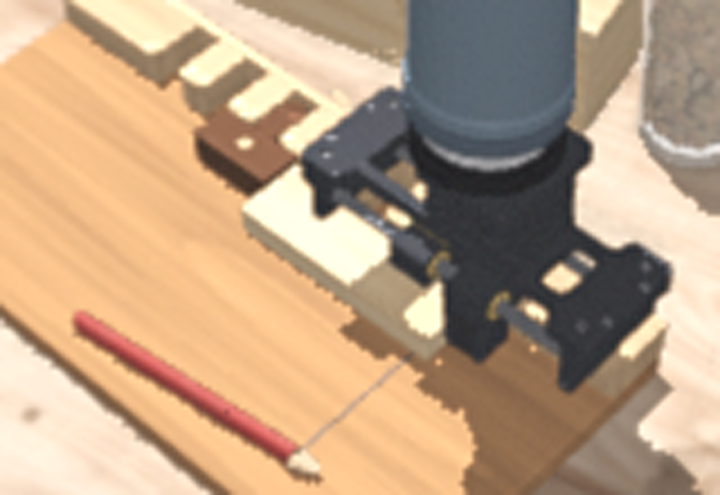

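>>> arm_command(
  offset=[
    [0.002,0.01,0],
    [0.002,0.01,0],
    [0.002,0.01,0],
  ],
  spin=[0,0,0],
  fingers=[0,0,0],
)

```text
clock: 16.32
tcp_pos: [0.5231, -0.2197, 0.0277]
orientation: [0.705, -0.058, 0.058, -0.705]
force: [-0.4, -2.5, -0.2]
finger_gap: 0.0007
```

>>> arm_command(
  offset=[
    [-0.03,-0.2,0],
    [-0.03,-0.2,0.4],
    [-0.03,-0.2,0.9],
    [-0.03,-0.2,0.9],
  ],
  spin=[0,0,0,0],
  fingers=[0,0,0,0],
)

```text
clock: 16.82
tcp_pos: [0.5224, -0.2417, 0.1214]
orientation: [0.705, -0.056, 0.061, -0.704]
force: [-0.2, 0.4, 0.1]
finger_gap: 0.0006
```

>>> arm_command(
  offset=[
    [0.2,0.3,0.4],
    [0.3,0.7,0.8],
    [0.3,1,0.9],
    [0.3,1,0.9],
    [0.3,1,0.9],
  ],
  spin=[0,0,0,0,0],
  fingers=[0,0,0,0,0],
)

```text
clock: 17.45
tcp_pos: [0.5492, -0.1409, 0.2066]
orientation: [0.705, -0.059, 0.058, -0.704]
force: [-0.2, -1.1, -0.3]
finger_gap: 0.0007
```

```bash
python3 snap.py 14 wrist scene
```

```text
17.45 [ 0.5492 -0.1409  0.2066] [-0.16 -1.09 -0.29] 0.000652799682033646
jaw 80.51
```

View pics/wrist_14.png

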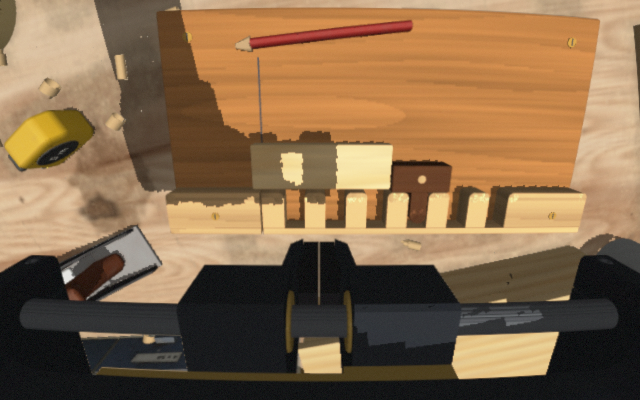

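```bash
python3 - <<'E'
from b import *
zoom('wrist_14',240,130,460,240,3.6,'w14z',1.5)
E
```

```text
(no output)
```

View pics/w14z.png

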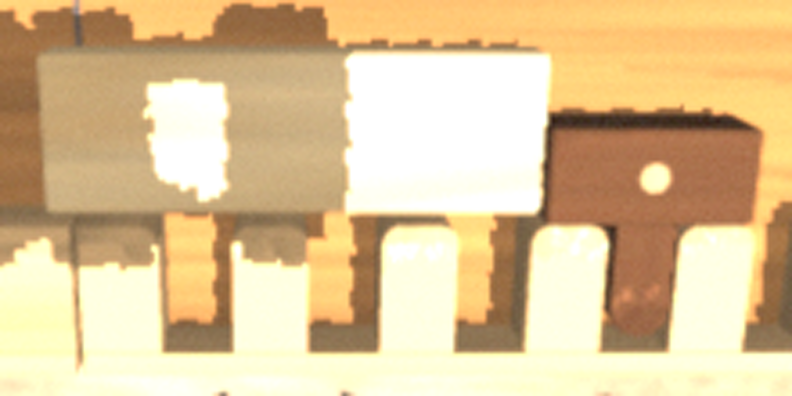

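```bash
python3 - <<'E'
from b import *
from fit import fit
c=load('wrist_14')
u=lambda z:(np.array(z,float)+.5)/3.6-.5+np.array([240,130])
W=u([(40,53),(548,50),(543,213),(45,213)]); S=u([(552,127),(758,130),(752,224),(548,224),(655,178)])
F=u([(532,250),(608,250),(672,250),(755,250)])
print('wp',tob(pix2(c,W,.039)).round(4)); print('st',tob(pix2(c,S,.044)).round(4)); print('teeth',tob(pix2(c,F,.044)).round(4))
w,r=fit([(c,np.array([[-22.5,-70,39],[-22.5,70,39],[22.5,70,39],[22.5,-70,39]])/1e3,W)]);print('wp',tob(w),w[2]-yb,r.std())
s,r=fit([(c,np.array([[-14,-30,44],[-14,30,44],[14,30,44],[14,-30,44],[0,0,44]])/1e3,S)]);print('stop',tob(s),s[2]-yb,r.std())
E
```

```text
wp [[ 0.0168 -0.1288]
 [ 0.0161  0.0091]
 [ 0.062   0.0106]
 [ 0.0618 -0.1301]]
st [[0.0364 0.0104]
 [0.037  0.0675]
 [0.0638 0.0689]
 [0.0638 0.011 ]
 [0.0506 0.04  ]]
teeth [[0.0714 0.007 ]
 [0.0714 0.0285]
 [0.0714 0.0468]
 [0.0714 0.0707]]
wp [[ 0.03918414 -0.05981324]] 0.0022668987281676267 0.5741487486527276
stop [[0.05033345 0.03958785]] -0.00031303485737199654 0.9373341981885023
```

```bash
python3 - <<'E'
from b import *
zoom('wrist_14',400,150,600,245,4,'w14r',1.5)
E
```

```text
(no output)
```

View pics/w14r.png

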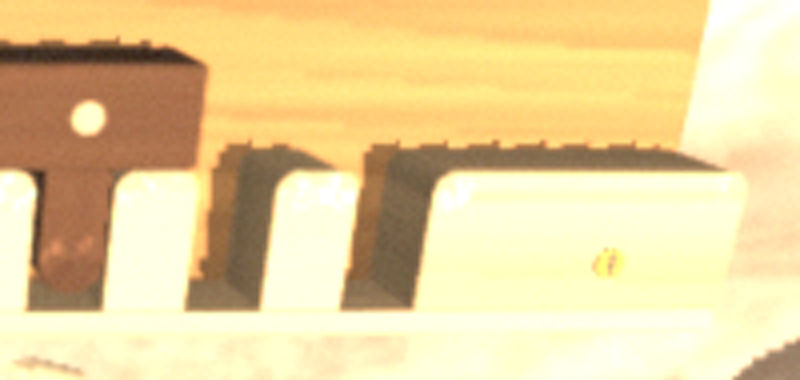

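The picture shows the shoulders (row 169) flush with the tooth fronts (row 170). The nose is in the third gap, and the workpiece end meets the stop. The gripper is clear, so I'm handing in.

```bash
python3 - <<'E'
from rig import workorder,get_obs
print(workorder.finish_job()); print(get_obs()['clock'])
E
```

```text
the job is handed in; nothing more can be done
None
the job is handed in; nothing more can be done
```

The sawing board is set up and the job is handed in, at about 17.5 s on the robot's clock. I used closed fingertips throughout: I ran the stop along the fence past gaps 1 and 2, then pushed it into the third gap until it stopped moving at 16 N. Then I pushed the workpiece endways until it loaded up against the stop at about 2.5 N.

Last checks, from the wrist camera with the arm clear of everything, in board-frame millimetres:

| Check | Measured | Expected or limit |
|---|---|---|
| Stop head centre, along x | 50.3 | 51 when home |
| Stop position, along y | 39.6 | 34 to 42 |
| Stop squareness | 0.000 rad | under 0.12 rad |
| Gap between workpiece end and stop head | within 1 mm | within 3 mm |
| Workpiece centre, along x | about 39–40.5 | above 36.5 |
| Workpiece angle to the fence | 0.002 rad | under 0.07 rad |

- **Stop shoulders:** in the picture they are flush with the tooth fronts, less than 1 mm apart.
- **Workpiece:** it sits 2–3 mm off the fence rather than touching it, which is within the 6 mm allowed.
- **Bystanders:** I did not touch the pencil, tape measure or bench plane. I did not measure their positions again at the end.
- **One disagreement:** the arm met resistance about 2 mm earlier than I calculated when seating the stop. That is within camera and finger-width uncertainty, and the picture shows the stop home.

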